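# Put the spanner sockets back in their holders

## Task

Put the three round steel spanner sockets away: stand each one upright, hexagonal mouth up, fully down in the pocket of the wooden holder block made for its size - the small socket in the small holder, the medium in the medium, the large in the large - and let go of it. Leave the hexagonal and square bar stubs, the mug and the glue bottle standing where they are.

Things in the scene. Friction and masses are not known exactly. Their poses are not given: they have to be found in the camera images.
- socket_small: the small socket: a round plain-steel spanner socket, a plain cylinder 30 mm in diameter and 45 mm tall, standing on its flat base with its hexagonal mouth (20 mm across flats, dark inside) upwards; loose, 0.1 to 0.65 kg; to be gripped by its outside, as the mouth does not let fingers in. Origin at the centre of its underside, z up along its axis.
- socket_medium: the medium socket: a round plain-steel spanner socket, a plain cylinder 42 mm in diameter and 50 mm tall, standing on its flat base with its hexagonal mouth (30 mm across flats, dark inside) upwards; loose, 0.1 to 0.65 kg; to be gripped by its outside, as the mouth does not let fingers in. Origin at the centre of its underside, z up along its axis.
- socket_large: the large socket: a round plain-steel spanner socket, a plain cylinder 56 mm in diameter and 55 mm tall, standing on its flat base with its hexagonal mouth (41 mm across flats, dark inside) upwards; loose, 0.1 to 0.65 kg; to be gripped by its outside, as the mouth does not let fingers in. Origin at the centre of its underside, z up along its axis.
- holder_small: the small holder: a square wooden block 72 x 72 mm, 20 mm high, fixed to the bench, with one round pocket 48 mm in diameter and 10 mm deep in the middle of its top (18 mm wider than the small socket). Origin at the centre of its underside; the pocket's flat floor is 10 mm above it and the rim 20 mm above it. z up, x and y along the block's sides.
- holder_medium: the medium holder: a square wooden block 86 x 86 mm, 20 mm high, fixed to the bench, with one round pocket 60 mm in diameter and 10 mm deep in the middle of its top (18 mm wider than the medium socket). Origin at the centre of its underside; the pocket's flat floor is 10 mm above it and the rim 20 mm above it. z up, x and y along the block's sides.
- holder_large: the large holder: a square wooden block 100 x 100 mm, 20 mm high, fixed to the bench, with one round pocket 74 mm in diameter and 10 mm deep in the middle of its top (18 mm wider than the large socket). Origin at the centre of its underside; the pocket's flat floor is 10 mm above it and the rim 20 mm above it. z up, x and y along the block's sides.
- hex_bar: a hexagonal steel bar stub without any hole, 36 mm across flats, 48 mm tall, standing on end; loose; not a socket, to be left alone. Origin at the centre of its underside.
- square_bar: a square steel bar stub without any hole, 36 x 36 mm, 50 mm tall, standing on end; loose; not a socket, to be left alone. Origin at the centre of its underside.
- mug: a green mug, 80 mm across and 92 mm tall, with its handle, to the left of the work; loose, to be left alone. Origin at the centre of its underside.
- glue: a yellow glue bottle with an orange cap, 68 mm across and 170 mm tall, to the right of the work; loose, to be left alone. Origin at the centre of its underside.
Things that resemble listed ones, but are neither listed nor needed, are in the scene too. Leave any blue look-alike of the holder_medium alone.

How it is judged:
At the end, for the whole second after the job is handed in: Each socket stands upright (0.1 rad) on the pocket floor of its own size's holder (axes within 12 mm, undersides 6 to 13.5 mm apart in height), released and at rest; the two bar stubs, the mug and the glue bottle are within 20 mm of where they stood (horizontal distance between socket_small and holder_small below 0.012 m and z of socket_small in the frame of holder_small between 0.006 and 0.0135 m and angle between each of socket_small, socket_medium, socket_large's own z axis and vertical below 0.1 rad and linear speed of each of socket_small, socket_medium, socket_large below 0.02 m/s and angular speed of each of socket_small, socket_medium, socket_large below 0.2 rad/s and horizontal distance between socket_medium and holder_medium below 0.012 m and z of socket_medium in the frame of holder_medium between 0.006 and 0.0135 m and horizontal distance between socket_large and holder_large below 0.012 m and z of socket_large in the frame of holder_large between 0.006 and 0.0135 m and distance of each of hex_bar, square_bar, mug, glue from where it was at the start of the episode below 0.02 m); the robot touches nothing.
It fails at once if the hexagonal bar stub is moved 20 mm or more from its place (distance of hex_bar from where it was at the start of the episode above 0.02 m).
It fails at once if the square bar stub is moved 20 mm or more from its place (distance of square_bar from where it was at the start of the episode above 0.02 m).
It fails at once if the mug is moved 20 mm or more from its place (distance of mug from where it was at the start of the episode above 0.02 m).
It fails at once if the glue bottle is moved 20 mm or more from its place (distance of glue from where it was at the start of the episode above 0.02 m).
It also fails if it takes over 88 s, if anything falls off the work surface, if the arm or the gripper's body presses on something with over 40 N, if the wrist force passes 120 N, or if a joint passes its speed limit or range.

## Robot

A 7-joint arm with a two-finger parallel gripper is mounted at the origin on the work surface. World frame = base frame: x ahead of the robot, y to its left, z up, the work surface at z = 0. Lengths are in m, angles in rad, forces in N, time in s.
With the tool pointing down it reaches from about 0.4 to 0.85 m from the base axis. Payload 10.4 kg.
Tool frame: the origin (TCP) lies at the very end of the fingers, on their centre line; the grasp point (between the pads) lies manip.grasp_offset behind it (manip.grasp_offset is the distance from the TCP to the grasp point, in m); z points along the fingers, x is the direction in which the jaws open and shut, and the axes are right-handed (so a half turn about z gives the same grasp; the last joint's range is limited). The gripper opens to 85 mm and grips with 20 to 120 N. Pads are 22 mm wide; open, the fingers measure 114 mm over their backs; the gripper's body (76 mm by 85 mm) begins 54 mm behind the grasp point. The pads swing forward as they close: fully open they stand 13 mm farther back than shut.
Start: joints at [-1.291, 0.332, -0.065, 1.46, 0.022, 1.35, -0.088], TCP at [0.186, 0.597, 0.231] pointing down, gripper open.
Joint ranges: [-2.6, 2.6], [-0.5, 2.12], [-1.47, 1.34], [0.16, 2.42], [-1.27, 4.41], [0.06, 2.06], [-2.6, 2.6]. Speed limits (rad/s): [2.22, 2.22, 2.79, 2.79, 3.14, 3.14, 3.14].

## Interface

Orientations are given as a unit quaternion [x, y, z, w].
In Python, from workcell import manip gives the robot as it stands.
- The arm moves only by the shell command python3 -m crank 'ROWS' [FORCE]. ROWS is JSON, a list that holds one entry, the list of rows, each a list of 7 numbers: the shift along the world's x, y, z in units of 60 mm (1.0 is 60 mm), then the turn, a rotation vector about the world's x, y, z in units of 5 degrees (1.0 is 5 degrees), then the finger opening in mm, from 0 to 85.4. A call has 1 to 8 rows; each row shifts and turns the commanded pose from where the row before left it; what a row does not reach is not made up. A row lasts 1/8 s, in which the tool goes at most 62.5 mm and 10.7 degrees, less where a joint would pass 70% of its speed; a pose out of reach is approached as far as the arm can. A call is refused whole if a number of a shift passes 1 or a number of a turn 1, either way. A call with a gripper value outside its range is refused whole. The fingers move at their own pace and stop on an object; FORCE is the grip in N (left out, the last holds). Time passes only in rows, so rows that do not move let the fingers close. It gives the time, the measured TCP pose, the force and the opening at its end, in the units of the state.
- manip.get_obs(): the state, without advancing time (a new reading comes with each control period).
- manip.camera(name): name is "scene" or "top" or "wrist"; returns (picture, depth): 420x560x3 uint8, blue, green, red; 420x560 float32, m along the optical axis (not along the pixel's ray), 0 where there is no reading.
- manip.get_calibration(name): a dict with "fx", "fy", "cx", "cy" (pixels), "k1" (the pictures are not rectified: a ray, as slopes to the right and down, at radius r is drawn at 1 + k1 r^2 times it, then the intrinsics apply), "rvec" (rotation vector, rad) and "tvec" (3), from world to camera coordinates, as OpenCV has them; the wrist camera has in their place "T_tool_cam" (4x4, takes a point from camera to tool coordinates, whose origin is the TCP and whose axes are the tool frame's). Camera axes: x right, y down, z forward; pixel columns grow to the right and rows downward; lengths in m; the calibration is good to about 2 mm. A picture is of the moment at which its call begins: read the wrist's pose just before it. get_calibration takes no time and is no camera call.
- manip.hand_in(): hands the job in, once; it reports no verdict.
The state is a dict: "clock": time; "joint_pos": joint angles; "joint_velocities": joint speeds; "tau": joint torques, N m; "position": TCP position; "ee_rot": TCP orientation; "ft_force": force on the tool from outside, world axes, zero at the start; "torque": the same for the moment, N m; "grip_width": opening from 0.0 (shut) to 1.0 (fully open).
Only numpy, scipy, OpenCV 4.12 (cv2) and the standard library are available. Lean on these libraries where they do the work, as an engineer would, in place of code of your own. Each camera call takes 0.05 s, during which the arm holds its last target.

## Working session

There is one attempt and no reset: what is moved stays moved. The work goes in short steps, Python scripts to look and compute and a shell command to move; the robot and the scene stay as the last step left them, time stands still between calls to the robot, and variables do not carry over. Pictures are saved under pics/ and viewed, and the job is handed in when it is done.

```bash
ls; mkdir -p pics
cat > h.py <<'E'
import numpy as np, cv2
from workcell import manip
from scipy.spatial.transform import Rotation as R
def cam(name, fn=None):
    o=manip.get_obs(); p,d=manip.camera(name)
    np.savez('/tmp/'+name+'.npz',p=p,d=d,pos=o['position'],rot=o['ee_rot'])
    if fn: cv2.imwrite('pics/'+fn,p)
    return p,d
def load(name):
    z=np.load('/tmp/'+name+'.npz'); return z
def T_wc(name,z=None):
    c=manip.get_calibration(name)
    if 'rvec' in c:
        Rm=cv2.Rodrigues(np.array(c['rvec'],float))[0]; t=np.array(c['tvec'],float).ravel()
        T=np.eye(4);T[:3,:3]=Rm.T;T[:3,3]=-Rm.T@t;return T
    T=np.eye(4);T[:3,:3]=R.from_quat(z['rot']).as_matrix();T[:3,3]=z['pos']
    return T@np.array(c['T_tool_cam'])
def rays(name,uv):
    c=manip.get_calibration(name);K=np.array([[c['fx'],0,c['cx']],[0,c['fy'],c['cy']],[0,0,1.]])
    return cv2.undistortPoints(np.array(uv,float).reshape(-1,1,2),K,np.array([c['k1'],0,0,0.])).reshape(-1,2)
def atz(name,uv,zw,zz=None):
    T=T_wc(name,zz);r=rays(name,uv);r=np.c_[r,np.ones(len(r))]@T[:3,:3].T
    s=(zw-T[2,3])/r[:,2];return T[:3,3]+r*s[:,None]
def cloud(name,zz):
    d=zz['d'];h,w=d.shape;u,v=np.meshgrid(np.arange(w),np.arange(h))
    r=rays(name,np.c_[u.ravel(),v.ravel()]);T=T_wc(name,zz)
    P=np.c_[r,np.ones(len(r))]*d.reshape(-1,1)
    return (P@T[:3,:3].T+T[:3,3]).reshape(h,w,3)
E
python3 - <<'E'
from h import *
cam('scene','s0.png');cam('top','t0.png');cam('wrist','w0.png')
o=manip.get_obs();print(o,manip.grasp_offset)
for n in('scene','top','wrist'):print(manip.get_calibration(n));print(T_wc(n,load(n)))
E
```

```text
pics
{'clock': 0.15, 'joint_pos': array([-1.2905959 ,  0.33273345, -0.06466415,  1.460714  ,  0.02158849,
        1.3499015 , -0.08846907]), 'joint_velocities': array([ 9.85114322e-04, -1.72328885e-03,  7.87721150e-04, -1.89576673e-03,
       -5.69540087e-04,  1.26196469e-03,  2.27587185e-06]), 'tau': array([ 2.02916141e-03, -6.25834751e+01,  4.99438634e-02, -3.91848350e+01,
        1.62822154e-02,  7.55030749e-03, -7.82817523e-06]), 'position': array([0.18630704, 0.59630307, 0.23071082]), 'ee_rot': array([ 8.05662403e-01,  5.92374722e-01, -4.14085162e-04,  3.32243832e-04]), 'ft_force': array([-0.64080436,  0.14682406,  0.40131387]), 'torque': array([ 0.04397376, -0.04165197, -0.00133687]), 'grip_width': 1.0012568179555863} 0.0187
{'fx': 520.0719819650529, 'fy': 520.0719819650529, 'cx': 274.55357220006624, 'cy': 212.90274886013043, 'k1': 0.0467019043396612, 'rvec': array([ 1.81146838,  1.22371254, -0.73445544]), 'tvec': array([-0.2144163 , -0.23089066,  1.73548296])}
[[ 0.36007092  0.4602414  -0.81149663  1.59180909]
 [ 0.93260396 -0.20038863  0.30015704 -0.3672198 ]
 [-0.02447001 -0
[... 588 characters left out ...]
: 280.63961926119566, 'cy': 208.69649464565617, 'k1': -0.03946567252075984, 'T_tool_cam': array([[ 9.99999479e-01,  4.77320991e-04,  9.02027515e-04,
         2.92370262e-04],
       [-7.18827833e-04,  9.56853837e-01,  2.90568783e-01,
        -7.42951023e-02],
       [-7.24413909e-04, -2.90569280e-01,  9.56853682e-01,
        -1.42311320e-01],
       [ 0.00000000e+00,  0.00000000e+00,  0.00000000e+00,
         1.00000000e+00]])}
[[ 2.97466348e-01  9.13577953e-01  2.77288831e-01  1.15459735e-01]
 [ 9.54732150e-01 -2.84479132e-01 -8.69375915e-02  6.18864341e-01]
 [-5.41380798e-04  2.90597570e-01 -9.56845212e-01  3.72899000e-01]
 [ 0.00000000e+00  0.00000000e+00  0.00000000e+00  1.00000000e+00]]
```

View pics/s0.png

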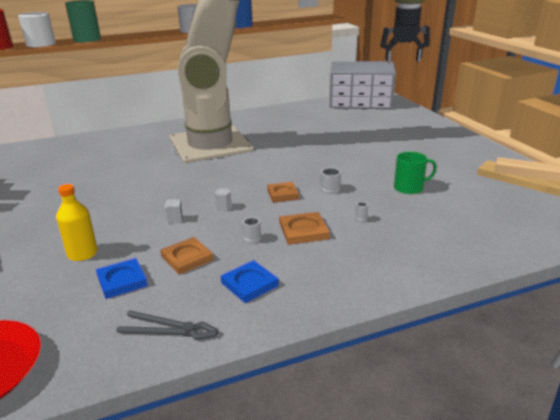

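View pics/t0.png

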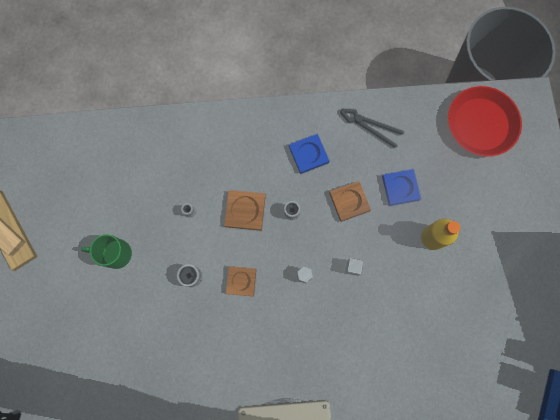

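Run:
```python
from h import *
z=load('top');p=z['p']
cv2.imwrite('pics/t0c.png',cv2.resize(p[165:315,160:390],None,fx=3.4,fy=3.4,interpolation=cv2.INTER_CUBIC))
C=cloud('top',z);
hs={'S':(187,210),'L':(188,275),'M':(292,209),'hL':(245,210),'hM':(350,201),'hS':(240,281),'hex':(305,274),'sq':(355,267)}
for k,(u,v) in hs.items():
    W=C[v-32:v+33,u-32:u+33].reshape(-1,3)
    c=C[v,u]
    m=(np.linalg.norm(W[:,:2]-c[:2],axis=1)<.075)&(W[:,2]>(.012 if k[0]=='h' and k!='hex' else .03))&(W[:,2]<.07)
    Q=W[m]
    print(k,len(Q),'c',c.round(3),'minrect',[np.round(x,4) for x in cv2.minAreaRect((Q[:,:2]*1000).astype(np.float32))],'zmed',np.median(Q[:,2]).round(4))
```

```text
S 90 c [0.629 0.217 0.034] minrect [array([631.9999, 216.3729]), array([29.6177, 27.9431]), np.float64(41.1346)] zmed 0.0419
L 415 c [0.456 0.22  0.043] minrect [array([455.5244, 219.2515]), array([54.4974, 55.505 ]), np.float64(86.0501)] zmed 0.0426
M 216 c [ 0.609 -0.061  0.036] minrect [array([607.7669, -59.6972]), array([39.4309, 41.4524]), np.float64(85.4037)] zmed 0.041
hL 911 c [0.622 0.065 0.007] minrect [array([622.7274,  65.7966]), array([100.1808, 101.2613]), np.float64(79.9388)] zmed 0.0189
hM 704 c [ 0.623 -0.221  0.013] minrect [array([ 625.2233, -219.5683]), array([87.2759, 87.597 ]), np.float64(15.0606)] zmed 0.0191
hS 560 c [0.432 0.09  0.013] minrect [array([432.9295,  87.9131]), array([72.6443, 72.5767]), np.float64(80.8847)] zmed 0.0194
hex 177 c [ 0.435 -0.08   0.047] minrect [array([435.3741, -78.3298]), array([36.0031, 37.977 ]), np.float64(38.3102)] zmed 0.0469
sq 217 c [ 0.442 -0.209  0.052] minrect [array([ 445.2441, -209.3728]), array([36.6261, 36.09  ]), np.float64(74.5494)] zmed 0.0494
```

View pics/t0c.png

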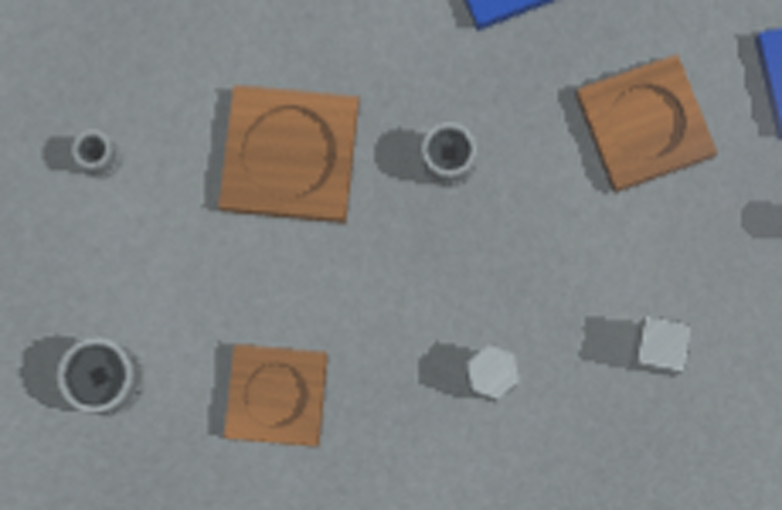

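Candidates in top image t0 (pixel):
- Round with a dark hex mouth: small socket (187,210), large socket (188,275), medium socket (292,209).
- Solid stubs, not to be touched: hex (305,274), square (355,267).
- Brown holders: large (245,210), medium (350,201), small (240,281).
- Blue decoys (309,153) and (402,187), to be left alone.

The enlarged crop shows mouths on exactly the three sockets. The measured widths (28/41/55 mm sockets, 72/87/100 mm holders) match the description. I'll move over the small socket first.

```bash
python3 -m crank '[[[0.6,-0.51,0,0,0,0,85],[0.6,-0.51,0,0,0,0,85],[0.6,-0.51,0,0,0,0,85],[0.6,-0.51,0,0,0,0,85],[0.6,-0.51,0,0,0,0,85],[0.6,-0.51,0,0,0,0,85],[0.6,-0.51,0,0,0,0,85],[0.6,-0.51,0,0,0,0,85]]]' 40
```

```text
clock: 1.15
position: [0.4753, 0.3506, 0.2312]
ee_rot: [0.806, 0.592, -0.0, -0.0]
ft_force: [-0.3, 0.7, 0.1]
grip_width: 0.997
```

```bash
python3 -m crank '[[[0.6,-0.51,0,0,0,0,85],[0.6,-0.51,0,0,0,0,85],[0.6,-0.51,-0.1,0,0,0,85],[0.5,-0.45,-0.3,0,0,0,85],[0.33,-0.28,-0.6,0,0,0,85],[0,0,0,0,0,0,85]]]'
python3 - <<'E'
from h import *
p,d=cam('wrist','w1.png');z=load('wrist');print(z['pos'])
C=cloud('wrist',z)
W=C.reshape(-1,3);m=(np.linalg.norm(W[:,:2]-[.632,.216],axis=1)<.05)&(W[:,2]>.03)&(W[:,2]<.06)
Q=W[m];print(m.sum(),cv2.minAreaRect((Q[:,:2]*1000).astype(np.float32)),cv2.minEnclosingCircle((Q[:,:2]*1000).astype(np.float32)),Q[:,2].max())
E
```

```text
clock: 1.9
position: [0.6316, 0.2132, 0.1677]
ee_rot: [0.807, 0.591, -0.003, -0.0]
ft_force: [-0.0, -0.6, -0.1]
grip_width: 0.993
[0.63163734 0.21321165 0.16766227]
978 ((630.0169067382812, 216.0270538330078), (29.444372177124023, 29.12763023376465), 74.14324951171875) ((630.2096557617188, 215.97068786621094), 15.09602165222168) 0.046570454179722665
```

View pics/w1.png

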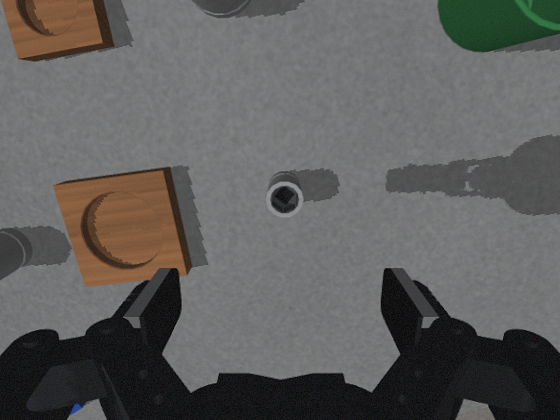

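The wrist picture shows the small socket's mouth at (285,199). The depth fit gives its centre at (0.630, 0.216) with radius 15.1 mm, which agrees with the top view. I'll descend now.

```bash
python3 -m crank '[[[-0.03,0,-0.5,0,0,0,85],[0,0,-0.6,0,0,0,85],[0,0,-0.6,0,0,0,85],[0,0,-0.4,0,0,0,85],[0,0,-0.2,0,0,0,85],[0,0,0,0,0,0,85],[0,0,0,0,0,0,85]]]'
```

```text
clock: 2.82
position: [0.6311, 0.2168, 0.035]
ee_rot: [0.806, 0.592, 0.001, 0.0]
ft_force: [-0.1, 0.7, -1.1]
grip_width: 0.991
```

```bash
python3 -m crank '[[[0,0,-0.2,0,0,0,85],[0,0,-0.13,0,0,0,60],[0,0,0,0,0,0,40],[0,0,0,0,0,0,20],[0,0,0,0,0,0,10],[0,0,0,0,0,0,0],[0,0,0,0,0,0,0],[0,0,0,0,0,0,0]]]' 50
```

```text
clock: 3.82
position: [0.6306, 0.2162, 0.0138]
ee_rot: [0.806, 0.592, 0.0, 0.0]
ft_force: [0.5, -0.5, 2.9]
grip_width: 0.338
```

```bash
python3 -m crank '[[[0,0,0.2,0,0,0,0],[0,0,0.4,0,0,0,0],[0,0,0.5,0,0,0,0],[0,0,0.4,0,0,0,0],[-0.3,-0.2,0,0,0,0,0],[-0.5,-0.32,0,0,0,0,0],[-0.5,-0.32,0,0,0,0,0],[-0.5,-0.32,0,0,0,0,0]]]'
python3 -m crank '[[[-0.5,-0.32,0,0,0,0,0],[-0.5,-0.32,0,0,0,0,0],[-0.3,-0.22,0,0,0,0,0],[-0.15,-0.1,0,0,0,0,0],[0,0,0,0,0,0,0],[0,0,0,0,0,0,0],[0,0,0,0,0,0,0]]]'
python3 - <<'E'
from h import *
p,d=cam('wrist','w2.png');z=load('wrist');print(z['pos']);cam('top','t2.png')
C=cloud('wrist',z)
W=C.reshape(-1,3);m=(np.linalg.norm(W[:,:2]-[.433,.088],axis=1)<.06)&(W[:,2]>.012)&(W[:,2]<.028)
Q=W[m];print(m.sum(),cv2.minAreaRect((Q[:,:2]*1000).astype(np.float32)))
E
```

```text
clock: 4.82
position: [0.5213, 0.146, 0.104]
ee_rot: [0.806, 0.592, 0.0, -0.0]
ft_force: [-0.0, -0.0, -1.0]
grip_width: 0.338
clock: 5.7
position: [0.4358, 0.0894, 0.1035]
ee_rot: [0.806, 0.593, -0.0, 0.0]
ft_force: [0.2, 0.0, -2.1]
grip_width: 0.336
[0.43582191 0.08938152 0.10351505]
6143 ((431.4605712890625, 87.10685729980469), (72.29014587402344, 72.50358581542969), 80.6235580444336)
```

View pics/w2.png

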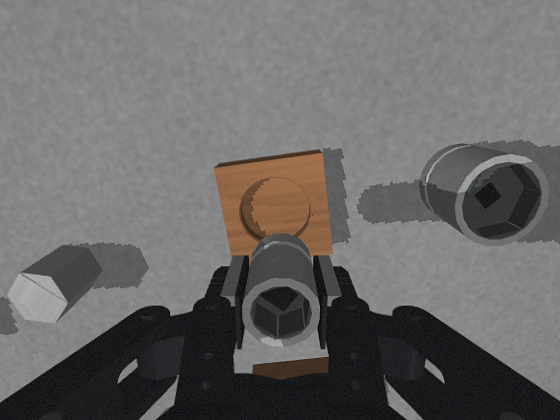

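```bash
python3 -m crank '[[[-0.06,-0.03,-0.3,0,0,0,0],[0,0,-0.4,0,0,0,0],[0,0,-0.3,0,0,0,0],[0,0,-0.2,0,0,0,0],[0,0,-0.08,0,0,0,0],[0,0,0,0,0,0,0],[0,0,0,0,0,0,0],[0,0,0,0,0,0,0]]]'
```

```text
clock: 6.8
position: [0.4321, 0.0873, 0.0272]
ee_rot: [0.806, 0.592, 0.0, 0.0]
ft_force: [0.6, -0.2, -0.6]
grip_width: 0.338
```

```bash
python3 -m crank '[[[0,0,-0.03,0,0,0,0],[0,0,-0.02,0,0,0,0],[0,0,0,0,0,0,0],[0,0,0,0,0,0,0]]]'
```

```text
clock: 7.3
position: [0.4318, 0.0872, 0.0237]
ee_rot: [0.806, 0.592, 0.0, -0.0]
ft_force: [0.3, -0.1, -0.3]
grip_width: 0.338
```

```bash
python3 -m crank '[[[0,0,-0.02,0,0,0,0],[0,0,0,0,0,0,0],[0,0,0,0,0,0,0]]]'
```

```text
clock: 7.68
position: [0.4319, 0.0872, 0.0236]
ee_rot: [0.806, 0.592, 0.0, -0.0]
ft_force: [-8.1, -2.6, 20.3]
grip_width: 0.335
```

Contact with the floor (20 N upward). I'll release gently and rise.

```bash
python3 -m crank '[[[0,0,0.01,0,0,0,34],[0,0,0,0,0,0,40],[0,0,0,0,0,0,50],[0,0,0,0,0,0,65],[0,0,0,0,0,0,75],[0,0,0.3,0,0,0,85],[0,0,0.6,0,0,0,85],[0,0,0.6,0,0,0,85]]]'
python3 - <<'E'
from h import *
p,d=cam('wrist','w3.png');z=load('wrist');print(z['pos'])
C=cloud('wrist',z);W=C.reshape(-1,3)
for lo,hi in((.035,.07),(.014,.028)):
    m=(np.linalg.norm(W[:,:2]-[.432,.0875],axis=1)<.06)&(W[:,2]>lo)&(W[:,2]<hi)
    Q=W[m];print(m.sum(),cv2.minAreaRect((Q[:,:2]*1000).astype(np.float32)),cv2.minEnclosingCircle((Q[:,:2]*1000).astype(np.float32)),np.percentile(Q[:,2],[50,95]))
E
```

```text
clock: 8.68
position: [0.4315, 0.087, 0.114]
ee_rot: [0.806, 0.592, -0.0, -0.0]
ft_force: [0.8, 0.7, 0.3]
grip_width: 0.994
[0.43149397 0.0870463  0.11402578]
2006 ((431.79730224609375, 87.59400177001953), (29.22936248779297, 30.033605575561523), 87.43989562988281) ((431.8888854980469, 87.4295425415039), 15.26050090789795) [0.05005815 0.05536092]
6403 ((431.6879577636719, 87.06571960449219), (72.34508514404297, 72.92292022705078), 80.60663604736328) ((431.63555908203125, 86.9399642944336), 50.832130432128906) [0.0196751  0.02080129]
```

View pics/w3.png

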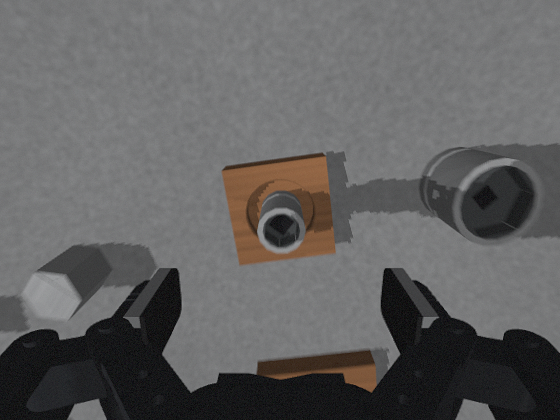

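The wrist picture shows the small socket standing in its pocket, mouth at (282,230). Its top is at 55 mm and it is under 1 mm off the holder centre. Next is the medium socket.

```bash
python3 -m crank '[[[0.3,-0.25,0.2,0,0,0,85],[0.5,-0.42,0.2,0,0,0,85],[0.6,-0.5,0.2,0,0,0,85],[0.6,-0.5,0,0,0,0,85],[0.5,-0.42,0,0,0,0,85],[0.3,-0.25,0,0,0,0,85],[0.14,-0.11,0,0,0,0,85],[0,0,0,0,0,0,85]]]'
python3 - <<'E'
from h import *
p,d=cam('wrist','w4.png');z=load('wrist');print(z['pos'])
C=cloud('wrist',z);W=C.reshape(-1,3)
m=(np.linalg.norm(W[:,:2]-[.608,-.06],axis=1)<.05)&(W[:,2]>.035)&(W[:,2]<.07)
Q=W[m];print(m.sum(),cv2.minAreaRect((Q[:,:2]*1000).astype(np.float32)),cv2.minEnclosingCircle((Q[:,:2]*1000).astype(np.float32)),np.percentile(Q[:,2],[50,95]))
E
```

```text
clock: 9.72
position: [0.608, -0.0598, 0.1488]
ee_rot: [0.806, 0.592, -0.0, -0.0]
ft_force: [-1.0, 0.1, -0.8]
grip_width: 0.993
[ 0.60800597 -0.05981787  0.14875353]
1877 ((606.7108154296875, -60.90625762939453), (40.89999771118164, 41.05790710449219), 73.55563354492188) ((606.9619140625, -60.92920684814453), 21.028701782226562) [0.04846518 0.05042093]
```

View pics/w4.png

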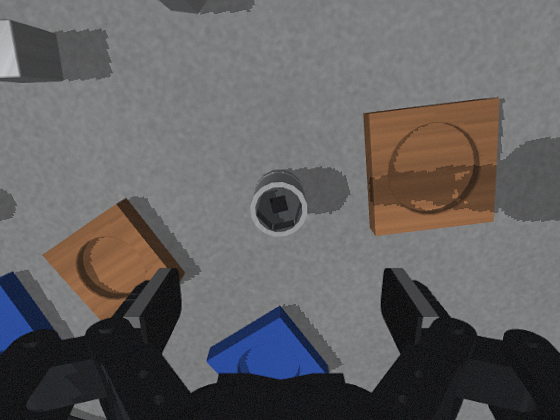

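The medium socket's mouth is at (279,209), centre (0.607, -0.061), radius 21 mm as specified. I'll descend and grip.

```bash
python3 -m crank '[[[-0.02,-0.02,-0.4,0,0,0,85],[0,0,-0.5,0,0,0,85],[0,0,-0.5,0,0,0,85],[0,0,-0.4,0,0,0,85],[0,0,-0.25,0,0,0,85],[0,0,-0.1,0,0,0,85],[0,0,0,0,0,0,85],[0,0,0,0,0,0,85]]]'
python3 -m crank '[[[0,0,-0.02,0,0,0,60],[0,0,0,0,0,0,40],[0,0,0,0,0,0,30],[0,0,0,0,0,0,10],[0,0,0,0,0,0,0],[0,0,0,0,0,0,0]]]' 50
```

```text
clock: 10.78
position: [0.6076, -0.061, 0.0211]
ee_rot: [0.806, 0.592, 0.001, 0.0]
ft_force: [-1.2, 1.2, -0.5]
grip_width: 0.999
clock: 11.52
position: [0.6072, -0.0612, 0.0194]
ee_rot: [0.806, 0.592, 0.0, 0.0]
ft_force: [-1.9, -0.4, 5.3]
grip_width: 0.476
```

```bash
python3 -m crank '[[[0,0,0.2,0,0,0,0],[0,0,0.4,0,0,0,0],[0,0,0.4,0,0,0,0],[0,-0.1,0.4,0,0,0,0],[0.05,-0.3,0,0,0,0,0],[0.05,-0.5,0,0,0,0,0],[0.05,-0.5,0,0,0,0,0],[0.05,-0.5,0,0,0,0,0]]]'
python3 -m crank '[[[0.05,-0.4,0,0,0,0,0],[0.05,-0.24,0,0,0,0,0],[0,-0.1,0,0,0,0,0],[0,0,0,0,0,0,0],[0,0,0,0,0,0,0]]]'
python3 - <<'E'
from h import *
p,d=cam('wrist','w5.png');z=load('wrist');print(z['pos'])
C=cloud('wrist',z);W=C.reshape(-1,3)
m=(np.linalg.norm(W[:,:2]-[.625,-.2195],axis=1)<.065)&(W[:,2]>.014)&(W[:,2]<.028)
Q=W[m];print(m.sum(),cv2.minAreaRect((Q[:,:2]*1000).astype(np.float32)))
E
```

```text
clock: 12.52
position: [0.6181, -0.177, 0.1014]
ee_rot: [0.806, 0.592, -0.001, -0.001]
ft_force: [0.1, 0.9, -3.5]
grip_width: 0.482
clock: 13.15
position: [0.6252, -0.2182, 0.1029]
ee_rot: [0.805, 0.593, 0.0, -0.0]
ft_force: [0.2, -0.8, -2.6]
grip_width: 0.476
[ 0.62516866 -0.21821026  0.10285613]
7358 ((623.8402709960938, -220.62014770507812), (86.69573211669922, 86.82003784179688), 15.147929191589355)
```

View pics/w5.png

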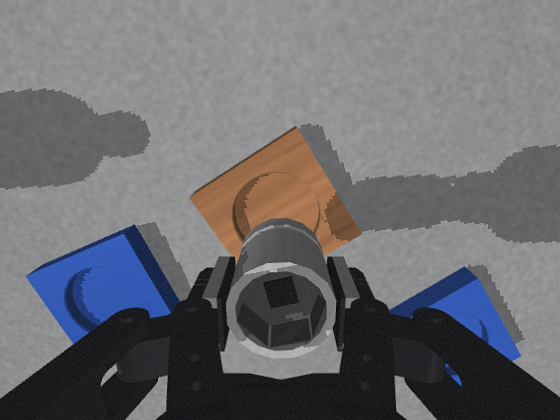

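The gripped medium socket (280,300) hangs over the brown medium holder, centre (0.624, -0.220). The blue decoys are on either side, below finger height. I'll lower it.

```bash
python3 -m crank '[[[-0.02,-0.03,-0.3,0,0,0,0],[0,0,-0.35,0,0,0,0],[0,0,-0.3,0,0,0,0],[0,0,-0.15,0,0,0,0],[0,0,-0.08,0,0,0,0],[0,0,0,0,0,0,0],[0,0,0,0,0,0,0],[0,0,0,0,0,0,0]]]'
```

```text
clock: 14.2
position: [0.6241, -0.2213, 0.0327]
ee_rot: [0.806, 0.592, 0.0, 0.0]
ft_force: [0.5, 0.8, -3.1]
grip_width: 0.477
```

```bash
python3 -m crank '[[[0,0,-0.015,0,0,0,0],[0,0,0,0,0,0,0],[0,0,0,0,0,0,0]]]'
```

```text
clock: 14.58
position: [0.6238, -0.2212, 0.0313]
ee_rot: [0.806, 0.592, 0.0, -0.0]
ft_force: [-0.2, -0.4, -3.0]
grip_width: 0.48
```

```bash
python3 -m crank '[[[0,0.02,-0.02,0,0,0,0],[0,0,0,0,0,0,0],[0,0,-0.015,0,0,0,0],[0,0,0,0,0,0,0]]]'
```

```text
clock: 15.08
position: [0.6238, -0.22, 0.0294]
ee_rot: [0.806, 0.592, 0.0, -0.0]
ft_force: [-1.0, 1.2, 0.7]
grip_width: 0.477
```

```bash
python3 -m crank '[[[0,0,0,0,0,0,46],[0,0,0,0,0,0,55],[0,0,0,0,0,0,65],[0,0,0,0,0,0,75],[0,0,0,0,0,0,85],[0,0,0.3,0,0,0,85],[0,0,0.6,0,0,0,85],[0,0,0.6,0,0,0,85]]]'
python3 - <<'E'
from h import *
p,d=cam('wrist','w6.png');z=load('wrist');print(z['pos'])
C=cloud('wrist',z);W=C.reshape(-1,3)
for lo,hi in((.035,.07),(.014,.028)):
    m=(np.linalg.norm(W[:,:2]-[.624,-.22],axis=1)<.065)&(W[:,2]>lo)&(W[:,2]<hi)
    Q=W[m];print(m.sum(),cv2.minAreaRect((Q[:,:2]*1000).astype(np.float32)),cv2.minEnclosingCircle((Q[:,:2]*1000).astype(np.float32)),np.percentile(Q[:,2],[50,95]))
E
```

```text
clock: 16.08
position: [0.6238, -0.2202, 0.1215]
ee_rot: [0.806, 0.592, 0.0, 0.0]
ft_force: [1.0, -0.6, -0.8]
grip_width: 0.996
[ 0.62384817 -0.22021917  0.12149801]
3719 ((623.82958984375, -219.77438354492188), (40.86964416503906, 41.66959762573242), 73.58438873291016) ((623.982177734375, -219.64918518066406), 21.119386672973633) [0.0504698  0.06027383]
7841 ((623.6978149414062, -220.52313232421875), (86.54454040527344, 86.5956802368164), 15.180112838745117) ((623.3973999023438, -220.52462768554688), 60.503055572509766) [0.01969573 0.02081329]
```

View pics/w6.png

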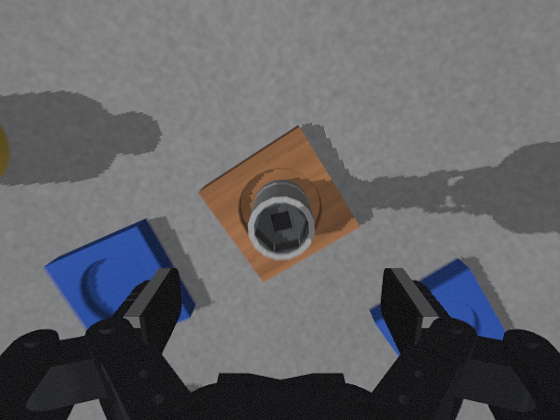

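The medium socket is seated: mouth (281,230), top at 60 mm, about 1 mm off centre. Now the large one.

```bash
python3 -m crank '[[[-0.15,0.4,0.3,0,0,0,85],[-0.25,0.65,0.3,0,0,0,85],[-0.28,0.73,0,0,0,0,85],[-0.28,0.73,0,0,0,0,85],[-0.28,0.73,0,0,0,0,85],[-0.28,0.73,0,0,0,0,85],[-0.28,0.73,0,0,0,0,85],[-0.28,0.73,0,0,0,0,85]]]'
python3 -m crank '[[[-0.28,0.73,0,0,0,0,85],[-0.23,0.6,0,0,0,0,85],[-0.15,0.4,0,0,0,0,85],[-0.07,0.16,0,0,0,0,85],[0,0,0,0,0,0,85],[0,0,0,0,0,0,85]]]'
python3 - <<'E'
from h import *
p,d=cam('wrist','w7.png');z=load('wrist');print(z['pos'])
C=cloud('wrist',z);W=C.reshape(-1,3)
m=(np.linalg.norm(W[:,:2]-[.4555,.219],axis=1)<.05)&(W[:,2]>.035)&(W[:,2]<.07)
Q=W[m];print(m.sum(),cv2.minAreaRect((Q[:,:2]*1000).astype(np.float32)),cv2.minEnclosingCircle((Q[:,:2]*1000).astype(np.float32)),np.percentile(Q[:,2],[50,95]))
E
```

```text
clock: 17.12
position: [0.4987, 0.107, 0.1565]
ee_rot: [0.806, 0.592, 0.001, 0.0]
ft_force: [0.5, 0.2, -0.3]
grip_width: 0.996
clock: 17.88
position: [0.4558, 0.2179, 0.1553]
ee_rot: [0.806, 0.592, 0.0, 0.0]
ft_force: [0.0, -0.8, -0.1]
grip_width: 0.997
[0.45578754 0.21789061 0.15534481]
4575 ((454.5010986328125, 218.95263671875), (55.2998046875, 55.479393005371094), 62.260108947753906) ((454.5008850097656, 218.7466583251953), 28.119916915893555) [0.0420894  0.05529297]
```

View pics/w7.png

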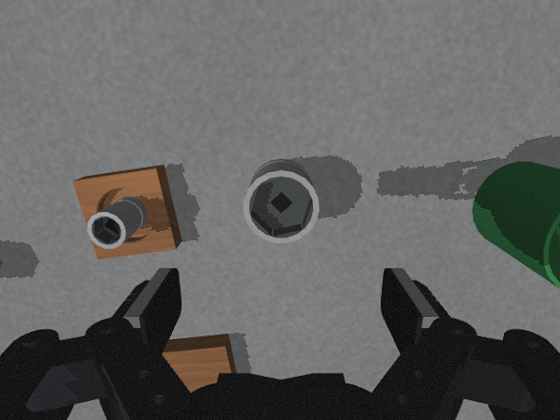

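The large socket's mouth is at (281,207), centre (0.4545, 0.2188), radius 28 mm. The mug (530,220) and the seated small socket (106,229) are both well clear.

```bash
python3 -m crank '[[[-0.02,0.015,-0.4,0,0,0,85],[0,0,-0.5,0,0,0,85],[0,0,-0.5,0,0,0,85],[0,0,-0.4,0,0,0,85],[0,0,-0.25,0,0,0,85],[0,0,-0.15,0,0,0,85],[0,0,0,0,0,0,85],[0,0,0,0,0,0,85]]]'
python3 -m crank '[[[0,0,-0.04,0,0,0,70],[0,0,0,0,0,0,60],[0,0,0,0,0,0,50],[0,0,0,0,0,0,30],[0,0,0,0,0,0,0],[0,0,0,0,0,0,0]]]' 60
```

```text
clock: 18.92
position: [0.4545, 0.2203, 0.0239]
ee_rot: [0.806, 0.592, 0.001, 0.0]
ft_force: [0.4, 0.6, -0.7]
grip_width: 0.994
clock: 19.68
position: [0.454, 0.2199, 0.0212]
ee_rot: [0.806, 0.592, -0.0, -0.0]
ft_force: [-1.6, -2.4, 6.8]
grip_width: 0.642
```

```bash
python3 -m crank '[[[0,0,0.2,0,0,0,0],[0,0,0.4,0,0,0,0],[0,0,0.5,0,0,0,0],[0.1,-0.09,0.4,0,0,0,0],[0.3,-0.27,0,0,0,0,0],[0.5,-0.46,0,0,0,0,0],[0.5,-0.46,0,0,0,0,0],[0.5,-0.46,0,0,0,0,0]]]'
python3 -m crank '[[[0.4,-0.37,0,0,0,0,0],[0.3,-0.27,0,0,0,0,0],[0.15,-0.14,0,0,0,0,0],[0.05,-0.05,0,0,0,0,0],[0,0,0,0,0,0,0],[0,0,0,0,0,0,0]]]'
python3 - <<'E'
from h import *
p,d=cam('wrist','w8.png');z=load('wrist');print(z['pos'])
C=cloud('wrist',z);W=C.reshape(-1,3)
m=(np.linalg.norm(W[:,:2]-[.6227,.0658],axis=1)<.08)&(W[:,2]>.014)&(W[:,2]<.028)
Q=W[m];print(m.sum(),cv2.minAreaRect((Q[:,:2]*1000).astype(np.float32)))
E
```

```text
clock: 20.68
position: [0.5685, 0.1149, 0.1111]
ee_rot: [0.806, 0.593, -0.0, -0.0]
ft_force: [0.1, -0.2, -4.3]
grip_width: 0.632
clock: 21.42
position: [0.6215, 0.0669, 0.1108]
ee_rot: [0.805, 0.593, 0.0, -0.0]
ft_force: [0.1, 0.4, -4.6]
grip_width: 0.639
[0.62145228 0.06689696 0.11079378]
7890 ((619.0694580078125, 65.20941162109375), (100.62359619140625, 95.89828491210938), 79.91588592529297)
```

View pics/w8.png

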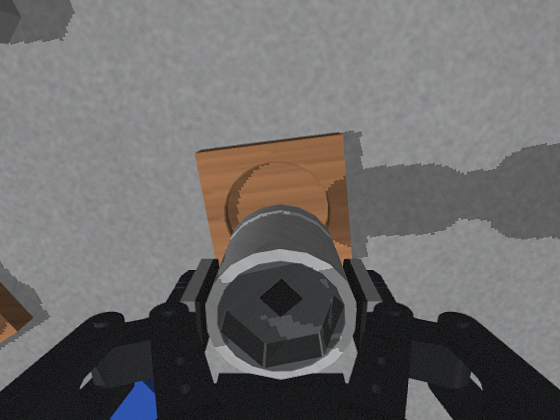

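The large socket (281,300) is held over the large holder. The holder's far edge is partly hidden, so I correct its centre to (0.6215, 0.0655). I'll lower it.

```bash
python3 -m crank '[[[0,-0.02,-0.3,0,0,0,0],[0,0,-0.4,0,0,0,0],[0,0,-0.3,0,0,0,0],[0,0,-0.2,0,0,0,0],[0,0,-0.08,0,0,0,0],[0,0,0,0,0,0,0],[0,0,0,0,0,0,0],[0,0,0,0,0,0,0]]]'
```

```text
clock: 22.48
position: [0.6224, 0.0647, 0.0346]
ee_rot: [0.806, 0.592, 0.001, 0.0]
ft_force: [-0.1, -1.2, -4.4]
grip_width: 0.639
```

```bash
python3 -m crank '[[[0,0,-0.02,0,0,0,0],[0,0,0,0,0,0,0],[0,0,0,0,0,0,0]]]'
```

```text
clock: 22.85
position: [0.622, 0.0647, 0.0327]
ee_rot: [0.806, 0.592, 0.0, -0.0]
ft_force: [-0.1, 0.1, -4.0]
grip_width: 0.641
```

```bash
python3 -m crank '[[[0,0.01,-0.02,0,0,0,0],[0,0,0,0,0,0,0],[0,0,-0.01,0,0,0,0],[0,0,0,0,0,0,0]]]'
```

```text
clock: 23.35
position: [0.6219, 0.0653, 0.0313]
ee_rot: [0.806, 0.592, 0.0, -0.0]
ft_force: [-4.4, -0.8, 3.1]
grip_width: 0.634
```

Contact (from -4 to +3 N). Release and rise.

```bash
python3 -m crank '[[[0,0,0,0,0,0,59],[0,0,0,0,0,0,66],[0,0,0,0,0,0,75],[0,0,0,0,0,0,85],[0,0,0,0,0,0,85],[0,0,0.3,0,0,0,85],[0,0,0.6,0,0,0,85],[0,0,0.6,0,0,0,85]]]'
python3 - <<'E'
from h import *
p,d=cam('wrist','w9.png');z=load('wrist');print(z['pos'])
C=cloud('wrist',z);W=C.reshape(-1,3)
for lo,hi in((.035,.075),(.014,.028)):
    m=(np.linalg.norm(W[:,:2]-[.622,.0655],axis=1)<.08)&(W[:,2]>lo)&(W[:,2]<hi)
    Q=W[m];print(m.sum(),cv2.minAreaRect((Q[:,:2]*1000).astype(np.float32)),cv2.minEnclosingCircle((Q[:,:2]*1000).astype(np.float32)),np.percentile(Q[:,2],[50,95]))
E
python3 -m crank '[[[0,0.0,0.6,0,0,0,85],[-0.3,0.6,0.5,0,0,0,85],[-0.3,0.7,0.3,0,0,0,85],[-0.3,0.7,0.1,0,0,0,85],[-0.3,0.7,0,0,0,0,85],[-0.2,0.7,0,0,0,0,85],[0,0.5,0,0,0,0,85],[0,0,0,0,0,0,85]]]'
```

```text
clock: 24.35
position: [0.6221, 0.0652, 0.1233]
ee_rot: [0.806, 0.592, 0.0, 0.0]
ft_force: [0.6, 0.4, 1.1]
grip_width: 0.994
[0.62210171 0.06516776 0.12325654]
6598 ((622.5807495117188, 65.3930435180664), (55.50425720214844, 55.53299331665039), 77.00657653808594) ((622.9598999023438, 65.23788452148438), 28.245498657226562) [0.05225341 0.06527199]
9044 ((621.341796875, 64.78254699707031), (100.91741943359375, 100.7059555053711), 80.01396942138672) ((620.9702758789062, 64.93865203857422), 70.55502319335938) [0.01966807 0.02081587]
clock: 25.4
position: [0.537, 0.3022, 0.2118]
ee_rot: [0.804, 0.594, 0.001, -0.0]
ft_force: [-0.1, -0.7, -0.5]
grip_width: 0.995
```

View pics/w9.png

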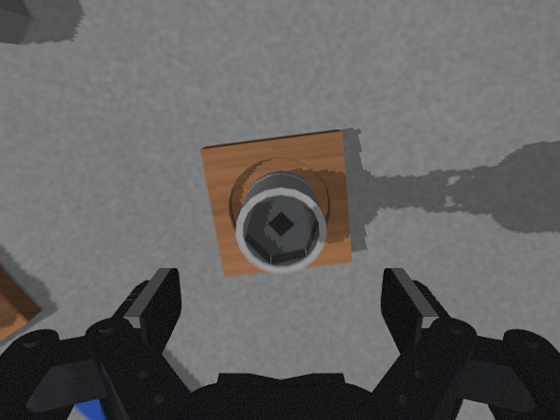

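The large socket is seated (mouth at (281,230), top at 65 mm, about 1.5 mm off centre). Final check from the top camera.

Run:
```python
from h import *
a=load('top')  # t2 view
p,d=cam('top','t9.png');z=load('top');cam('scene','s9.png')
C=cloud('top',z);W=C.reshape(-1,3)
for k,c,lo,hi in(('S',(.432,.0875),.035,.07),('M',(.624,-.22),.035,.07),('L',(.622,.0655),.035,.075),('hex',(.4354,-.0783),.03,.07),('sq',(.4452,-.2094),.03,.07)):
    m=(np.linalg.norm(W[:,:2]-c,axis=1)<.05)&(W[:,2]>lo)&(W[:,2]<hi)
    Q=W[m];print(k,m.sum(),cv2.minAreaRect((Q[:,:2]*1000).astype(np.float32))[:2],np.percentile(Q[:,2],95).round(4) if len(Q) else '')
```

```text
S 111 ((433.1163635253906, 88.51603698730469), (28.69683074951172, 26.874664306640625)) 0.057
M 229 ((625.0033569335938, -218.392822265625), (40.81583786010742, 41.0609016418457)) 0.0621
L 395 ((623.7880249023438, 66.27323913574219), (55.164833068847656, 54.518577575683594)) 0.0673
hex 179 ((435.3035888671875, -77.71268463134766), (38.74582290649414, 35.76957702636719)) 0.0513
sq 218 ((445.7966003417969, -209.46786499023438), (37.0098876953125, 36.90505599975586)) 0.0527
```

View pics/t9.png

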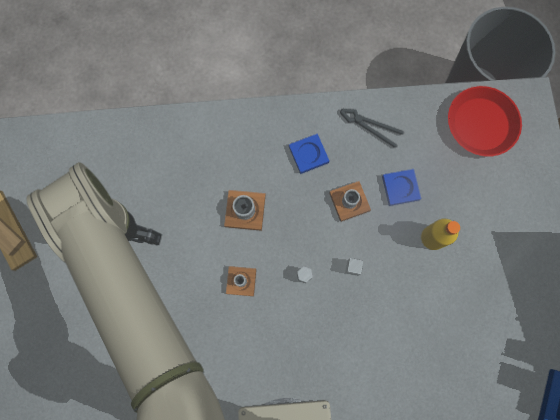

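View pics/s9.png

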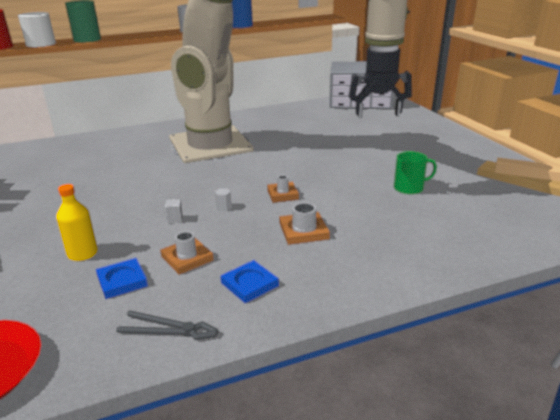

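The top picture shows the sockets in the brown holders at (240,281), (245,207) and (352,200), with both stubs and the glue (440,235) in place. The arm hides the mug there, but the scene picture shows it unmoved at (410,172). The gripper is clear of everything.

```bash
python3 -c "
from workcell import manip
print(manip.hand_in())"
```

```text
the job is handed in; nothing more can be done
None
```

All three sockets are standing mouth-up in their own size's holder and released. I handed the job in at about 25.5 s of the 88 s allowed; `hand_in` gives no verdict.

- **Seating:** the last wrist-camera checks put each socket within about 1.5 mm of its holder's centre. Tops read 55, 60 and 65 mm for small, medium and large, which is what full seating gives (socket height plus the 10 mm pocket floor).
- **Top-camera check:** it agreed to within about 1–2 mm in position. It read the tops about 2 mm high, within its stated calibration accuracy.
- **Things to leave alone:** the hex and square stubs read within 1 mm of where they stood. The glue bottle and the mug look unmoved. The mug was hidden by the arm in the last top view, so I judged it from the scene camera only.
- **Contact:** the gripper was clear of everything at hand-in. The highest wrist force in any printed reading was about 22 N, when the small socket touched the pocket floor.

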